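# Hold the sight cell in the light path

### The arm

A 6-joint arm with a two-finger parallel gripper is mounted at the origin on the work surface. World frame = base frame: x ahead of the robot, y to its left, z up, the work surface at z = 0. Lengths are in m, angles in rad, forces in N, time in s.
With the tool pointing down it reaches from about 0.35 to 0.975 m from the base axis. Payload 4.9 kg.
Tool frame: the origin (TCP) lies between the finger pads; the fingertips stand 14 mm ahead of it and the grasp point (between the pads) lies 5 mm behind it (manip.finger_overhang is the distance from the TCP to the fingertips, in m); z points along the fingers, y is the line along which they close (so a half turn about z gives the same grasp; the last joint's range is limited). The gripper opens to 85 mm and grips with 20 to 120 N. Pads are 22 mm wide; open, the fingers measure 114 mm over their backs; the gripper's body (76 mm by 85 mm) begins 54 mm behind the grasp point. The pads swing forward as they close: fully open they stand 13 mm farther back than shut.
Start: joints at [-1.373, 0.053, 1.613, -0, 1.476, -0.119], TCP at [0.195, -0.594, 0.245] pointing down, gripper open.
Joint ranges: [-3.01, 3.01], [-1.01, 2.22], [0.06, 2.58], [-1.02, 4.17], [0.09, 2.62], [-3.14, 3.14]. Speed limits (rad/s): [2.57, 2.57, 3.14, 3.14, 3.14, 3.14].

### API

Orientations are given as a unit quaternion [w, x, y, z].
In Python, from plant import manip, grab_frame gives the robot as it stands.
- The arm moves only by the tool servo_tool, never from a script. Its argument "deltas" is a list that holds one entry, the list of rows, each a list of 5 numbers: the opening in per cent of the stroke, from 0 (shut) to 100 (fully open), then the shift along the world's x, y, z in m, then the turn about the world's z in degrees. A call has exactly 8 rows; each row shifts and turns the commanded pose from where the row before left it; what a row does not reach is not made up. A row lasts 1/10 s, in which the tool goes at most 50 mm and 8.59 degrees, less where a joint would pass 70% of its speed; a pose out of reach is approached as far as the arm can. A call is refused whole if a number of a shift passes 0.05 or a number of a turn 8.59, either way. A call with a gripper value outside its range is refused whole. The fingers move at their own pace and stop on an object; the grip force is fixed at half the most. Time passes only in rows, so rows that do not move let the fingers close, or fill a call up. It gives the time, the measured TCP pose, the force, the opening and the grip force at its end, in the units of the state.
- manip.state(): the state, without advancing time (a new reading comes with each control period).
- grab_frame(name): name is "side" or "top" or "wrist"; returns a dict with "pixels" (384x512x3 uint8, red, green, blue), "z_map" (384x512 float32, m along the optical axis (not along the pixel's ray), 0 where there is no reading), "fx", "fy", "cx", "cy" (pixels), "dist" ([k1, k2, p1, p2, k3] as OpenCV has them; the pictures are not rectified), "rvec" (rotation vector, rad) and "tvec" (3), from world to camera coordinates, as OpenCV has them; the wrist camera has in their place "T_tool_cam" (4x4, takes a point from camera to tool coordinates, whose origin is the TCP and whose axes are the flange's). Camera axes: x right, y down, z forward; pixel columns grow to the right and rows downward; lengths in m; the calibration is good to about 2 mm. A picture is of the moment at which its call begins: read the wrist's pose just before it.
- manip.job_done(): hands the job in; it is judged then, once.
The state is a dict: "time": time; "joint_pos": joint angles; "joint_vel": joint speeds; "joint_efforts": joint torques, N m; "tool_pos": TCP position; "tool_rot": TCP orientation; "contact_force": force on the tool from outside, world axes, zero at the start; "ft_torque": the same for the moment, N m; "gripper_width": opening from 0.0 (shut) to 1.0 (fully open); "grasp_force": force on a finger pad.
Only numpy, scipy, OpenCV 4.12 (cv2) and the standard library are available. Lean on these libraries where they do the work, as an engineer would, in place of code of your own. Each camera call takes 0.05 s, during which the arm holds its last target. There are 200 camera calls.

### The job

From the tray of valve parts pick out the square-cornered sight-glass cell, gripping it by its two frosted side faces only: nothing may touch its clear windows. Then hold it upright midway between the lamp and the detector of the light bench, so that the light path goes squarely through the middle of both windows, and finish there, still holding it steady in the air. Leave the other parts in the tray where they lie, and do not bump the light bench.

Things in the scene. Friction and masses are not known exactly. Their poses are not given: they have to be found in the camera images.
- sight_cell: sight-glass cell: upright rectangular block in the tray, 40 (its y) x 26 (x, over the windows) x 64 mm tall (z), steel end caps, 0.11 to 0.22 kg; origin: centre of its underside. Flat milky frosted faces look along +y and -y, 40 mm apart, 23 mm wide, full height: grip these. Clear windows with a dark round rim look along +x and -x. The only square-cornered part; any of six places, any yaw
- cell_mid (a point): the middle of the sight cell, midway between its windows, 32 mm above its underside
- window_a: the clear window on the cell's +x face: a plate 32 mm wide (y), 46 mm tall (z), 1.5 mm thick, standing 1.5 mm proud of the block, its edges 4 mm in from the frosted faces; origin at its centre. Not to be touched
- window_b: the same clear window on the cell's -x face; origin at its centre. Not to be touched
- light_bench: light bench, fixed: base plate 100 (its x) x 310 (y) x 12 mm, grey finned lamp barrel (50 mm dia.) at the -y end, black detector box (56 mm) at the +y end, each with a dark 30 mm round snout facing the other, 140 mm apart. The light path runs straight from snout to snout along y, 115 mm above the worktop. Highest point 145 mm. Origin: centre of the base's underside
- beam_mid (a point): the point on the light path midway between the two snouts, 115 mm above the worktop; its axes are those of the bench (y along the light path)
- tray: open grey parts tray, fixed, 210 (its x) x 300 mm (y), walls 32 mm high, wall and floor 5 mm thick; origin at the centre of its underside, on the worktop. Six parts stand in it in two rows of three, about 94 mm apart in x and 90 mm in y (at least 78 mm between centres). Tray and light bench may each be on either side of the robot
- sight_tube: a round glass tube standing in the tray, 31 mm diameter, 58 mm tall; origin at the centre of its underside. Leave it
- seat_large: PTFE valve seat, a milky ring of 42 mm diameter and 12 mm height in the tray. Leave it
- seat_small: PTFE valve seat, a milky ring of 32 mm diameter and 10 mm height in the tray. Leave it
- bonnet: anodized aluminium bonnet, a round flanged part of 42 mm diameter and 32 mm height in the tray. Leave it
- gland_nut: brass gland nut, 36 mm wide and 22 mm high, in the tray. Leave it
Mind the look-alikes: they are no part of the job. Leave any pink or red look-alike of the sight_cell alone.

How it is judged:
By the outcome, as a careful person would: the job done as asked, in the order asked, and still so for the second after the job is handed in, while the arm keeps its last pose, push and grip.
It also fails if it takes over 37 s, if anything falls off the work surface, if the arm or the gripper's body presses on something with over 40 N, if the wrist force passes 120 N, or if a joint passes its speed limit or range.

## Working session

There is one attempt and no reset: what is moved stays moved. The work goes in short steps, Python scripts to look and compute and a tool call to move; the robot and the scene stay as the last step left them, time stands still between calls to the robot, and variables do not carry over. Pictures are saved under pics/ and viewed, at most 10 in all, crops included, and the job is handed in when it is done.

Besides the shell and the picture viewer there is one more tool, called after ">>>" as name(argument=value, ...), one argument or row to a line, values as JSON. servo_tool: Moves the arm, as the interface text tells. Its arguments: {"type":"object","properties":{"deltas":{"type":"array"}},"required":["deltas"]}

```bash
ls; mkdir -p pics; cat > h.py <<'E'
import numpy as np, cv2
from plant import manip, grab_frame
from scipy.spatial.transform import Rotation as R
def save(n,f): cv2.imwrite(f'pics/{n}.png',cv2.cvtColor(f['pixels'],cv2.COLOR_RGB2BGR))
def KD(f): return np.array([[f['fx'],0,f['cx']],[0,f['fy'],f['cy']],[0,0,1.]]),np.array(f['dist'],float)
def world(f,st=None):
    # camera-to-world R,t
    if 'rvec' in f:
        Rm=cv2.Rodrigues(np.array(f['rvec'],float))[0]; return Rm.T,-Rm.T@np.array(f['tvec'],float).ravel()
    q=st['tool_rot']; Rt=R.from_quat([q[1],q[2],q[3],q[0]]).as_matrix(); T=np.array(f['T_tool_cam'])
    return Rt@T[:3,:3],Rt@T[:3,3]+np.array(st['tool_pos'])
def rays(f,px,st=None):
    K,D=KD(f); n=cv2.undistortPoints(np.array(px,float).reshape(-1,1,2),K,D)[:,0]
    Rm,t=world(f,st); return t,np.c_[n,np.ones(len(n))]@Rm.T
def plane(f,px,z,st=None):
    t,d=rays(f,px,st); return t+d*((z-t[2])/d[:,2])[:,None]
def cloud(f,st=None):
    h,w=f['z_map'].shape; u,v=np.meshgrid(np.arange(w),np.arange(h))
    t,d=rays(f,np.c_[u.ravel(),v.ravel()],st); return (t+d*f['z_map'].reshape(-1,1)).reshape(h,w,3)
E
python3 - <<'E'
from h import *
import pickle
fs={n:grab_frame(n) for n in('top','side')}
pickle.dump(fs,open('f0.pkl','wb'))
cv2.imwrite('pics/a.png',cv2.cvtColor(fs['top']['pixels'],cv2.COLOR_RGB2BGR))
save('b',fs['side'])
for f in fs.values(): print(world(f))
s=manip.state(); print(s['time'],s['tool_rot'],s['tool_pos'])
E
```

```text
pics
(array([[-0.02574536, -0.99660973,  0.07814234],
       [-0.99937035,  0.02374985, -0.0263598 ],
       [ 0.02441457, -0.07877178, -0.99659367]]), array([0.396046  , 0.01078858, 1.06472105]))
(array([[-0.9991229 , -0.02754617,  0.03153796],
       [-0.04134218,  0.76856744, -0.63843161],
       [-0.00665271, -0.63917549, -0.76903214]]), array([0.44757508, 0.65238651, 0.89041974]))
0.1 [-9.69761976e-04  9.87480280e-01  1.57739513e-01 -4.39857607e-05] [ 0.19459942 -0.5933509   0.2441475 ]
```

View pics/a.png

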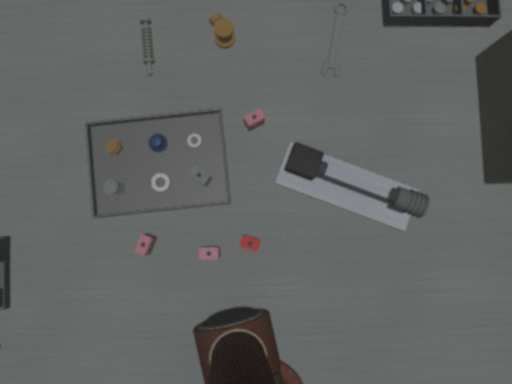

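View pics/b.png

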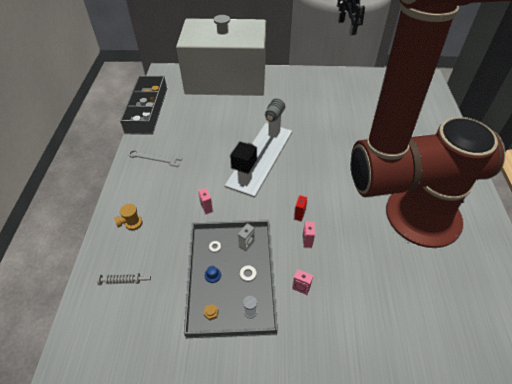

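The top view shows the grey square-cornered cell at about (200,177) in the tray's corner nearest the bench, with the round tube at (111,187). The bench runs from the detector at (304,161) to the lamp at (410,202). The pink and red blocks are decoys outside the tray; the side view agrees, with the cell at (246,236). Next I'll measure both.

```bash
python3 - <<'E'
from h import *
import pickle
fs=pickle.load(open('f0.pkl','rb'))
f=fs['top']; P=cloud(f); 
def box(n,u0,u1,v0,v1,z0,z1):
    m=np.zeros(P.shape[:2],bool); m[v0:v1,u0:u1]=1; m&=(P[...,2]>z0)&(P[...,2]<z1)
    q=P[m]; r=cv2.minAreaRect(q[:,:2].astype(np.float32)*1000); print(n,m.sum(),q.mean(0).round(4),np.percentile(q[:,2],[5,50,95]).round(4),[np.round(x,1) for x in r])
box('celltop',180,220,158,195,.06,.08)
box('cell>40',180,220,158,195,.04,.08)
box('det',270,335,135,190,.13,.16)
box('lamp',380,440,180,225,.125,.16)
box('base',265,440,130,240,.006,.02)
g=f['pixels'][130:240,265:440].astype(int).sum(2)
img=cv2.cvtColor(f['pixels'],cv2.COLOR_RGB2GRAY)
print(img[165:190,188:212])
# base plate by brightness
m=np.zeros_like(img); hsv=cv2.cvtColor(f['pixels'],cv2.COLOR_RGB2HSV); print(hsv[185,290],hsv[215,390],hsv[235,300],img[185,290],img[235,300])
cv2.imwrite('pics/c.png',cv2.hconcat([cv2.resize(cv2.convertScaleAbs(cv2.cvtColor(fs['top']['pixels'][155:200,175:225],cv2.COLOR_RGB2BGR),alpha=2),(400,360),interpolation=cv2.INTER_CUBIC),cv2.resize(cv2.convertScaleAbs(cv2.cvtColor(fs['side']['pixels'][215:260,220:270],cv2.COLOR_RGB2BGR),alpha=1.6),(400,360),interpolation=cv2.INTER_CUBIC)]))
E
```

```text
celltop 232 [0.4982 0.1137 0.0685] [0.062  0.0689 0.0721] [array([498.7, 113.8]), array([40.3, 25.4]), np.float64(56.6)]
cell>40 257 [0.4975 0.113  0.067 ] [0.0551 0.0686 0.0721] [array([498.6, 113.9]), array([40.3, 27. ]), np.float64(57.0)]
det 941 [ 0.5147 -0.1004  0.1427] [0.139  0.143  0.1458] [array([ 513.1, -107.1]), array([76.8, 56.9]), np.float64(68.0)]
lamp 741 [ 0.43   -0.3092  0.1337] [0.1262 0.1342 0.14  ] [array([ 430.7, -307.9]), array([77.4, 45.6]), np.float64(70.8)]
base 4497 [ 0.4639 -0.2122  0.0124] [0.0089 0.0124 0.0158] [array([ 482.2, -212.6]), array([398.7, 197.6]), np.float64(80.8)]
[[ 99 100  98  99  99 101 103 102 104 100  99  99 101 100  98 100 100 100
  100 100 102 101  98 100]
 [ 98  98  98  96 102 102 103 105 107 103 100  99  99  99 100 100 101  97
  100 100  98  99  98 102]
 [ 98 101 100 100 104 103 106 105 108 106 104 103  97 100  99  98 100  98
  101 100 100 100 101  99]
 [ 97  97  99 104 101 106 103 105 106 108 103 101 100 100  99 100 103  99
  100  99  99 102 101 101]
 [ 97  99 100 102 105 105 104 104 106 105 104 103 103 103 103  99 101 101
   99 101
[... 1388 characters left out ...]
 101 100  90  80
   74  65  79  86  98 102]
 [ 99 100 102 101 102 101 100 101  99 100  97  96  94  93  97  94  85  76
   70  74  86  95 101 102]
 [100 100 100 101 101 102 102 102 100 101 101  99  96  95  92  90  84  76
   72  78  92 100 102 101]
 [ 98 100 100 101 102 101  99 101 102 101 102 100  99 100  99  93  94  86
   86  87  99 101 101 103]
 [101 100  99 100  99 103  98 102 100 101 101 100 103 101  99 101  99  99
   96 101 102 100 104 103]
 [101 102 100 102 102 102  99 102 101 102 102  99 101 102 101 104 101 101
  100 101 103 100 103  99]
 [ 99 100  98 101  99 101 102 103 101 101 101 101  99  98 100 102 100 102
  100 101  99 101 102 101]]
[102  18 145] [103  16 142] [ 70   7 106] 140 105
```

View pics/c.png

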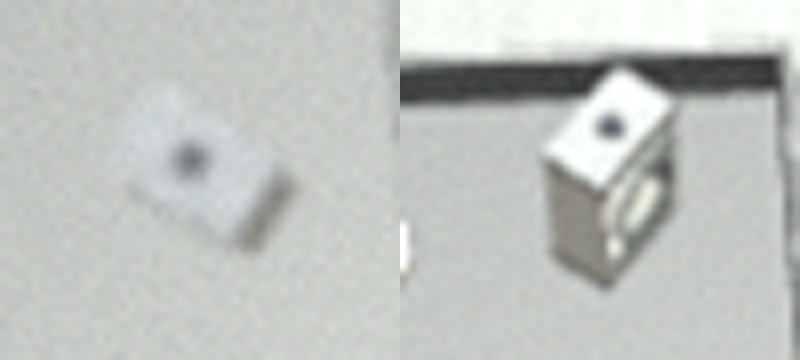

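The magnified crops show the cell's top with its dark centre dot at about (198,174) in the top view. The long axis runs lower-right, and the milky narrow face looks toward +x+y. Now the bench axis from the base plate, then I'll move.

```bash
python3 - <<'E'
from h import *
import pickle
fs=pickle.load(open('f0.pkl','rb'))
f=fs['top']; img=cv2.cvtColor(f['pixels'],cv2.COLOR_RGB2GRAY)
m=(img>122).astype(np.uint8); m[:130]=0;m[240:]=0;m[:,:260]=0;m[:,445:]=0
c=max(cv2.findContours(m,0,1)[0],key=cv2.contourArea)[:,0]
W=plane(f,c,.012)[:,:2]; r=cv2.minAreaRect((W*1000).astype(np.float32)); print(r)
w=img[168:182,192:206].astype(float); k=np.clip(95-w,0,None); v,u=np.mgrid[168:182,192:206]
print('dot',plane(f,[[(u*k).sum()/k.sum(),(v*k).sum()/k.sum()]],.069))
fw=grab_frame('wrist'); print(np.round(fw['T_tool_cam'],3),fw['fx'],fw['cx'],fw['cy'],fw['dist'])
E
```

```text
((470.4071044921875, -208.83212280273438), (307.9885559082031, 95.3095932006836), 68.013916015625)
dot [[0.49799553 0.11400987 0.069     ]]
[[-0.    -0.953 -0.302  0.078]
 [ 1.    -0.    -0.001  0.   ]
 [ 0.001 -0.302  0.953 -0.127]
 [ 0.     0.     0.     1.   ]] 281.5540595411651 249.76854447497482 190.2629004970091 [-0.04305743  0.          0.          0.          0.        ]
```

>>> servo_tool(
  deltas=[
    [[100,0.02,0.03,0.02,0],[100,0.03,0.04,0.02,0],[100,0.03,0.04,0.02,0],[100,0.03,0.04,0.02,0],[100,0.03,0.04,0.02,0],[100,0.03,0.04,0.01,0],[100,0.02,0.03,0,0],[100,0.01,0.02,0,0]],
  ],
)

```text
time: 0.95
tool_pos: [0.3869, -0.3239, 0.3499]
tool_rot: [0.0, 0.987, 0.159, 0.0]
contact_force: [-0.6, -1.3, -0.9]
gripper_width: 0.999
grasp_force: 0.0
```

>>> servo_tool(
  deltas=[
    [[100,0.02,0.025,0,-4],[100,0.02,0.03,0,-4],[100,0.02,0.03,0,-4],[100,0.02,0.02,0,-4],[100,0.01,0.01,0,-2],[100,0,0,0,0],[100,0,0,0,0],[100,0,0,0,0]],
  ],
)

```text
time: 1.75
tool_pos: [0.475, -0.2117, 0.3492]
tool_rot: [0.0, 1.0, 0.001, -0.0]
contact_force: [0.1, -0.2, -0.4]
gripper_width: 1.0
grasp_force: 0.0
```

```bash
python3 - <<'E'
from h import *
import pickle
s=manip.state(); f=grab_frame('wrist'); pickle.dump((s,f),open('f1.pkl','wb')); save('d',f); print(s['time'],s['joint_pos'])
E
```

```text
1.75 [-5.62302880e-01 -2.40074611e-01  1.71592370e+00 -3.30521694e-04
  1.66608018e+00  1.00635195e+00]
```

View pics/d.png

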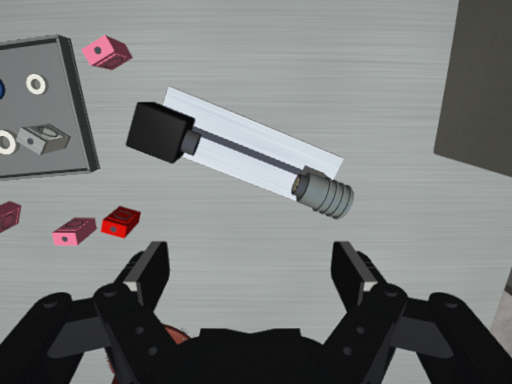

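The wrist view shows the bench clearly: detector at (160,130) with snout tip near (197,143), lamp snout tip near (296,182), and base plate edges around them. I'll fit the axis and the gap centre.

```bash
python3 - <<'E'
from h import *
import pickle
s,f=pickle.load(open('f1.pkl','rb')); ft=pickle.load(open('f0.pkl','rb'))['top']
c0=np.array([.4704,-.2088])
for name,f,st in(('wrist',f,s),('top',ft,None)):
    P=cloud(f,st).reshape(-1,3); a=np.deg2rad(68); u=np.array([np.cos(a),np.sin(a)]); n=np.array([-u[1],u[0]])
    q=P[:,:2]-c0; A=q@u*1000; B=q@n*1000; Z=P[:,2]*1000
    ok=(abs(A)<170)&(abs(B)<60)
    # lateral/height profile by axial bin
    print(name)
    for lo in range(-165,165,10):
        m=ok&(A>=lo)&(A<lo+10)&(Z>100)
        mb=ok&(A>=lo)&(A<lo+10)&(Z<18)&(Z>7)
        if m.sum()>5:
            zt=np.percentile(Z[m],98); k=m&(Z>zt-5); print(lo,m.sum(),'zt %.1f B %.1f..%.1f mean top %.1f'%(zt,*np.percentile(B[m],[2,98]),B[k].mean()))
        elif mb.sum(): print(lo,'base B',np.percentile(B[mb],[1,99]).round(1))
    m=ok&(Z>109)&(abs(A)<120)
    for sgn in(1,-1):
        k=m&(A*sgn>40)&(A*sgn<85)&(Z<135); print('tip',np.percentile(A[k]*sgn,[0,1,3,10]).round(1))
    # base plate from brightness
    img=cv2.cvtColor(f['pixels'],cv2.COLOR_RGB2HSV)
    h=img.reshape(-1,3); W=plane(f,np.stack(np.meshgrid(np.arange(512),np.arange(384)),-1).reshape(-1,2),.012,st)[:,:2]-c0
    A2=W@u*1000;B2=W@n*1000; k=(abs(A2)<170)&(abs(B2)<65)&(h[:,1]>10)&(h[:,0]>95)&(h[:,0]<115)&(h[:,2]>120)
    print('base A',np.percentile(A2[k],[.5,99.5]).round(1),'B by A')
    L=[]
    for lo in range(-50,60,20):
        kk=k&(A2>=lo)&(A2<lo+20); p=np.percentile(B2[kk],[1,99]); L.append([lo+10,*p]); 
    L=np.array(L); print(L.round(1)[:, :].tolist(), np.rad2deg(np.polyfit(L[:,0],L[:,1],1)[0]),np.rad2deg(np.polyfit(L[:,0],L[:,2],1)[0]))
E
```

```text
wrist
-155 base B [-52.5 -13.3]
-145 200 zt 138.9 B -27.3..19.2 mean top -3.3
-135 249 zt 139.0 B -26.6..18.8 mean top -3.0
-125 264 zt 139.0 B -26.5..20.0 mean top -3.6
-115 262 zt 138.9 B -26.5..18.8 mean top -3.1
-105 257 zt 136.8 B -24.3..17.6 mean top -3.7
-95 239 zt 136.2 B -24.1..15.9 mean top -3.3
-85 305 zt 136.2 B -23.6..16.4 mean top -3.4
-75 422 zt 408.4 B -28.9..9.9 mean top -25.7
-65 3896 zt 426.3 B -45.0..-19.8 mean top -42.3
-55 3902 zt 427.7 B -41.7..-17.3 mean top -39.5
-45 3240 zt 414.5 B -37.8..-13.8 mean top -21.6
-35 1058 zt 421.3 B -37.1..-23.3 mean top -33.9
-25 2262 zt 429.7 B -34.8..-29.7 mean top -31.6
-15 2584 zt 432.4 B -32.4..-19.3 mean top -30.8
-5 2369 zt 432.1 B -29.3..-15.3 mean top -28.8
5 2074 zt 425.8 B -16.3..-11.2 mean top -14.2
15 1859 zt 432.5 B -20.8..-8.8 mean top -18.9
25 2494 zt 431.9 B -16.6..10.5 mean top -14.0
35 3367 zt 420.7 B -10.4..19.8 mean top -8.7
45 3108 zt 412.3 B -0.8..26.7 mean top 22.9
55 4339 zt 427.4 B 4.2..26.4 mean top 6.1
65 1470 zt 421.7 B -8.9..10.6 mean top 8.1
75 194 zt 129.7 B -17.0..10.9 mean top -2.7
85 525 zt 14
[... 1261 characters left out ...]
6]
55 base B [-50.7  47.1]
65 33 zt 131.5 B -14.0..12.7 mean top -1.0
75 74 zt 132.1 B -14.7..12.6 mean top -1.5
85 126 zt 145.7 B -27.6..26.5 mean top -1.3
95 160 zt 146.7 B -27.4..26.5 mean top -0.4
105 158 zt 146.1 B -27.9..26.5 mean top -1.2
115 159 zt 146.3 B -28.0..26.7 mean top -0.9
125 160 zt 146.2 B -27.7..26.6 mean top -0.7
135 159 zt 146.6 B -27.8..26.7 mean top -2.4
145 74 zt 145.3 B -26.6..26.3 mean top -1.3
155 base B [-46.5  40.2]
tip [70.4 70.9 71.2 71.9]
tip [67.5 67.9 68.1 68.6]
base A [-150.6  152.4] B by A
[[-40.0, -48.9, 46.2], [-20.0, -49.2, 46.0], [0.0, -49.1, 46.7], [20.0, -49.4, 45.7], [40.0, -49.0, 46.3], [60.0, -49.4, 47.0]] -0.16734978924457575 0.30060476473241377
```

>>> servo_tool(
  deltas=[
    [[100,0.003,0.03,0,-4],[100,0.003,0.05,0,-4.4],[100,0.003,0.05,-0.02,-5],[100,0.003,0.05,-0.02,-5],[100,0.003,0.05,-0.02,-5],[100,0.003,0.05,-0.02,-5],[100,0.003,0.03,-0.02,-5],[100,0.002,0.016,0,0]],
  ],
)

```text
time: 2.6
tool_pos: [0.4957, 0.1017, 0.2516]
tool_rot: [0.001, 0.958, -0.286, -0.003]
contact_force: [0.0, 0.5, 0.3]
gripper_width: 0.997
grasp_force: 0.0
```

>>> servo_tool(
  deltas=[
    [[100,0,0,0,0],[100,0,0,0,0],[100,0,0,0,0],[100,0,0,0,0],[100,0,0,0,0],[100,0,0,0,0],[100,0,0,0,0],[100,0,0,0,0]],
  ],
)

```text
time: 3.4
tool_pos: [0.4977, 0.1001, 0.2553]
tool_rot: [0.0, 0.958, -0.286, 0.0]
contact_force: [0.3, 0.2, 1.6]
gripper_width: 1.0
grasp_force: 0.0
```

```bash
python3 - <<'E'
from h import *
import pickle
s=manip.state(); f=grab_frame('wrist'); pickle.dump((s,f),open('f2.pkl','wb')); save('e',f); print(s['time'],s['tool_pos'],s['tool_rot'],s['joint_pos'])
P=cloud(f,s); Z=P[...,2]; d=np.hypot(P[...,0]-.498,P[...,1]-.114)
for z0,z1 in((.062,.076),(.066,.072),(.045,.076)):
    m=(Z>z0)&(Z<z1)&(d<.045); q=P[m]; print(m.sum(),np.median(q[:,2]),cv2.minAreaRect((q[:,:2]*1000).astype(np.float32)))
m=(d<.1)&(Z<.01); print('floor',np.median(Z[m]))
E
```

```text
3.4 [0.49765592 0.10010983 0.25525343] [ 1.91964901e-06  9.58178425e-01 -2.86171461e-01  3.24574990e-05] [ 5.18303545e-02 -2.39226924e-01  1.86903421e+00 -2.54355218e-05
  1.51172551e+00  2.20308578e+00]
709 0.06779420562062133 ((500.027099609375, 115.47449493408203), (39.07109069824219, 23.436649322509766), 56.923240661621094)
678 0.06782419222645958 ((500.0465393066406, 115.46924591064453), (39.035743713378906, 23.436847686767578), 56.9879035949707)
837 0.06765002017635297 ((500.72357177734375, 114.81737518310547), (39.29985809326172, 25.32271957397461), 57.268943786621094)
floor 0.0034095961852107226
```

View pics/e.png

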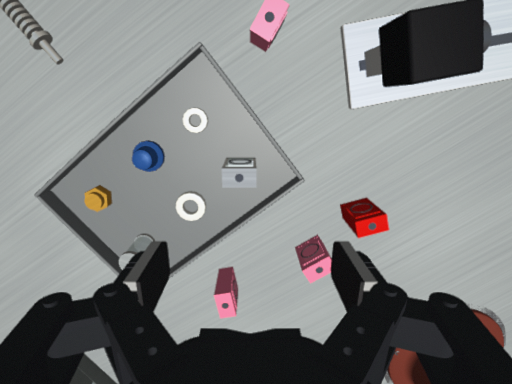

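The wrist view shows the cell at (239,173) with its top square to the image and a window on the upper side. The fingertips are at columns 160 and 340, so the fingers straddle column 250. I'll go lower over the cell and look again.

>>> servo_tool(
  deltas=[
    [[100,0.001,0.005,-0.01,0.3],[100,0.001,0.005,-0.02,0],[100,0,0.0045,-0.03,0],[100,0,0,-0.03,0],[100,0,0,-0.025,0],[100,0,0,-0.005,0],[100,0,0,0,0],[100,0,0,0,0]],
  ],
)

```text
time: 4.25
tool_pos: [0.5006, 0.1149, 0.1366]
tool_rot: [-0.0, 0.959, -0.283, 0.001]
contact_force: [0.4, 0.3, 1.4]
gripper_width: 1.004
grasp_force: 0.0
```

```bash
python3 - <<'E'
from h import *
import pickle
s=manip.state(); f=grab_frame('wrist'); pickle.dump((s,f),open('f3.pkl','wb')); save('g',f); print(s['time'],s['tool_pos'],s['tool_rot'])
P=cloud(f,s); Z=P[...,2]; d=np.hypot(P[...,0]-.499,P[...,1]-.115)
q=s['tool_rot']; Rt=R.from_quat([q[1],q[2],q[3],q[0]]).as_matrix()
for z0,z1 in((.062,.074),(.04,.074)):
    m=(Z>z0)&(Z<z1)&(d<.045); q=P[m]; t=(q-s['tool_pos'])@Rt*1000
    print(m.sum(),np.median(q[:,2]),cv2.minAreaRect((q[:,:2]*1000).astype(np.float32)),'tool x',np.percentile(t[:,0],[0.5,99.5]),'y',np.percentile(t[:,1],[.5,99.5]))
img=cv2.cvtColor(f['pixels'],cv2.COLOR_RGB2GRAY).astype(int)
top=(Z>.062)&(Z<.074)&(d<.03); vs,us=np.nonzero(top); print('px',us.min(),us.max(),vs.min(),vs.max())
k=top&(img<img[top].mean()-50); vv,uu=np.nonzero(k); print(len(uu),uu.mean(),vv.mean(),plane(f,[[uu.mean(),vv.mean()]],.069,s), 'img mean',img[top].mean())
E
```

```text
4.25 [0.50056047 0.11492971 0.13657705] [-4.16065275e-04  9.58973140e-01 -2.83494862e-01  1.00382460e-03]
1653 0.067819371043809 ((499.6780700683594, 114.99848937988281), (40.03959655761719, 24.14073944091797), 56.76187515258789) tool x [-12.11516166  10.9919106 ] y [-19.36548301  20.24604511]
2136 0.06757791213823738 ((500.53826904296875, 114.46823120117188), (40.0797119140625, 26.04598617553711), 57.06181716918945) tool x [-12.03964763  12.78871364] y [-19.33820015  20.26236939]
px 225 278 195 225
215 251.62325581395348 203.6 [[0.50529821 0.11114864 0.069     ]] img mean 169.21778584392015
```

View pics/g.png

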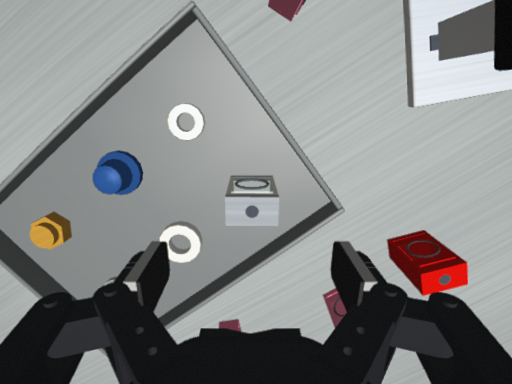

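The wrist view shows the cell top at columns 225–278 (centre 251.5), centred between the fingertips at columns 157 and 345, with the yaw matching to a fraction of a degree. I'll descend and close.

>>> servo_tool(
  deltas=[
    [[100,-0.0005,0.0003,-0.01,0],[100,0,0,-0.015,0],[100,0,0,-0.02,0],[100,0,0,-0.02,0],[100,0,0,-0.015,0],[100,0,0,-0.01,0],[100,0,0,0,0],[100,0,0,0,0]],
  ],
)

```text
time: 5.1
tool_pos: [0.4995, 0.1151, 0.0454]
tool_rot: [-0.0, 0.959, -0.284, 0.0]
contact_force: [0.4, 0.7, 0.6]
gripper_width: 0.998
grasp_force: 0.0
```

>>> servo_tool(
  deltas=[
    [[60,0,0,0,0],[50,0,0,0,0],[40,0,0,0,0],[30,0,0,0,0],[20,0,0,0,0],[10,0,0,0,0],[0,0,0,0,0],[0,0,0,0,0]],
  ],
)

```text
time: 5.9
tool_pos: [0.4999, 0.1151, 0.0461]
tool_rot: [-0.0, 0.959, -0.284, 0.001]
contact_force: [-0.3, 0.0, 4.8]
gripper_width: 0.465
grasp_force: 61.1
```

>>> servo_tool(
  deltas=[
    [[0,0,0,0.01,0],[0,0,0,0.02,0],[0,0,0,0.03,0],[0,0,0,0.03,0],[0,0,0,0.03,4],[0,0,-0.01,0.03,8],[0,-0.001,-0.02,0.03,8],[0,-0.002,-0.03,0.01,8]],
  ],
)

```text
time: 6.7
tool_pos: [0.4971, 0.0552, 0.239]
tool_rot: [-0.0, 0.999, -0.039, 0.002]
contact_force: [1.0, -1.0, -1.4]
gripper_width: 0.462
grasp_force: 60.5
```

>>> servo_tool(
  deltas=[
    [[0,-0.003,-0.035,0,8],[0,-0.003,-0.035,0,8],[0,-0.003,-0.035,0,8],[0,-0.003,-0.035,0,8],[0,-0.003,-0.035,0,8],[0,-0.003,-0.035,0,8],[0,-0.003,-0.03,0,8],[0,-0.002,-0.02,0,8]],
  ],
)

```text
time: 7.5
tool_pos: [0.4721, -0.2065, 0.2345]
tool_rot: [-0.001, 0.869, 0.495, -0.001]
contact_force: [0.1, 0.6, -0.7]
gripper_width: 0.458
grasp_force: 60.5
```

>>> servo_tool(
  deltas=[
    [[0,0,-0.003,0,5],[0,0,0,0,4],[0,0,0,0,0],[0,0,0,0,0],[0,0,0,0,0],[0,0,0,0,0],[0,0,0,0,0],[0,0,0,0,0]],
  ],
)

```text
time: 8.3
tool_pos: [0.4732, -0.2079, 0.2353]
tool_rot: [0.0, 0.829, 0.56, -0.0]
contact_force: [0.1, 0.5, -0.4]
gripper_width: 0.461
grasp_force: 60.5
```

```bash
python3 - <<'E'
from h import *
import pickle
s=manip.state(); fs={n:grab_frame(n) for n in('wrist','top','side')}; pickle.dump((s,fs),open('f4.pkl','wb')); print(s['time'],s['tool_pos'],s['tool_rot'],s['joint_pos'])
q=s['tool_rot']; print(np.rad2deg(np.arctan2(q[2],q[1]))*2-90)
cv2.imwrite('pics/i.png',cv2.cvtColor(np.hstack([fs['wrist']['pixels'][:,:400],cv2.resize(fs['side']['pixels'][60:220,180:340],(384,384),interpolation=cv2.INTER_CUBIC)]),cv2.COLOR_RGB2BGR))
E
```

```text
8.3 [ 0.47318048 -0.20787385  0.23526345] [ 2.76351218e-05  8.28789592e-01  5.59560373e-01 -1.25344868e-05] [-5.57972608e-01 -2.03475470e-01  1.87214565e+00 -4.56041168e-05
  1.47288219e+00 -1.74882344e-01]
-21.94919989775144
```

View pics/i.png

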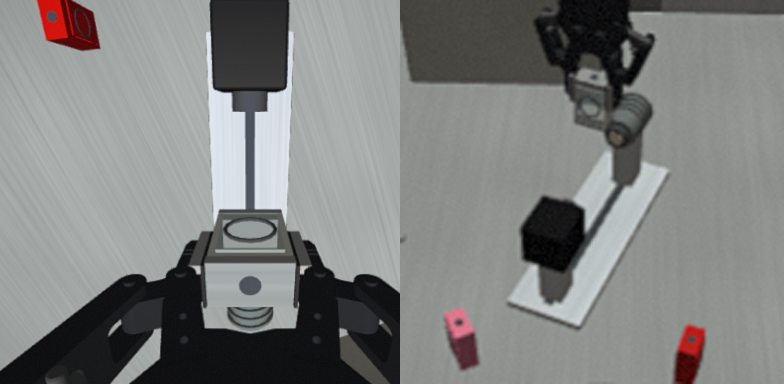

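The wrist view looks straight along the beam: the cell's top dot (250,285), detector snout (249,100) and rail (250,150) are in one column. The side view shows the cell upright with a window facing the detector. I'll descend to beam height.

>>> servo_tool(
  deltas=[
    [[0,0,0,-0.005,0],[0,0,0,-0.015,0],[0,0,0,-0.02,0],[0,0,0,-0.02,0],[0,0,0,-0.02,0],[0,0,0,-0.015,0],[0,0,0,-0.01,0],[0,0,0,-0.006,0]],
  ],
)

```text
time: 9.25
tool_pos: [0.4727, -0.2077, 0.1228]
tool_rot: [-0.001, 0.829, 0.56, -0.0]
contact_force: [-0.3, -0.1, -0.5]
gripper_width: 0.462
grasp_force: 60.5
```

>>> servo_tool(
  deltas=[
    [[0,0,0,0,0],[0,0,0,0,0],[0,0,0,0,0],[0,0,0,0,0],[0,0,0,0,0],[0,0,0,0,0],[0,0,0,0,0],[0,0,0,0,0]],
  ],
)

```text
time: 10.05
tool_pos: [0.4731, -0.208, 0.1242]
tool_rot: [0.0, 0.829, 0.56, -0.0]
contact_force: [0.6, -0.1, -1.4]
gripper_width: 0.459
grasp_force: 60.5
```

```bash
python3 - <<'E'
from h import *
import pickle
s=manip.state(); fs={n:grab_frame(n) for n in('wrist','top','side')}; pickle.dump((s,fs),open('f5.pkl','wb')); print(s['time'],s['tool_pos'])
q=s['tool_rot']; Rt=R.from_quat([q[1],q[2],q[3],q[0]]).as_matrix(); print(np.rad2deg(np.arctan2(q[2],q[1]))*2-90)
cv2.imwrite('pics/j.png',cv2.cvtColor(np.hstack([fs['wrist']['pixels'][:,50:450],cv2.resize(fs['side']['pixels'][80:200,200:320],(384,384),interpolation=cv2.INTER_CUBIC)]),cv2.COLOR_RGB2BGR))
P=cloud(fs['wrist'],s); t=(P-s['tool_pos'])@Rt*1000; Z=P[...,2]*1000
m=(abs(t[...,1])<19)&(abs(t[...,0])<20)&(Z>140)&(Z<152)
r=t[m]; print('celltop n',m.sum(),'z',np.median(Z[m]),'x',np.percentile(r[:,0],[1,99]),'y',np.percentile(r[:,1],[1,99]), cv2.minAreaRect(r[:,:2].astype(np.float32)))
# tilt of top face
A=np.c_[r[:,:2],np.ones(len(r))]; print('tilt deg',np.rad2deg(np.linalg.lstsq(A,Z[m],rcond=None)[0][:2]))
# detector (tool x far)
for nm,x0,x1,z0 in(('det',85,140,135),('snout',60,90,116),('lamp',-140,-85,116)):
    m=(t[...,0]>x0)&(t[...,0]<x1)&(abs(t[...,1])<45)&(Z>z0)&(Z<150)
    if m.sum()>20: print(nm,m.sum(),'z98',np.percentile(Z[m],98),'y',np.percentile(t[m][:,1],[1,99]),'x',np.percentile(t[m][:,0],[0,1,99]))
E
```

```text
10.05 [ 0.47314049 -0.20799435  0.1242463 ]
-21.950453490909567
celltop n 4333 z 145.75857764346978 x [-11.24212643  11.92000303] y [-18.68370578  18.6204987 ] ((0.17630958557128906, -0.00604248046875), (37.98297882080078, 24.752290725708008), 89.99658203125)
tilt deg [-3.90280214 -0.28159429]
det 12197 z98 143.09494835762922 y [-26.34051373  27.34973478] x [ 85.83410495  86.06175093 111.38871889]
snout 4642 z98 142.53533525153304 y [-24.90445731  25.93429035] x [70.02312621 70.46466579 89.82726468]
```

View pics/j.png

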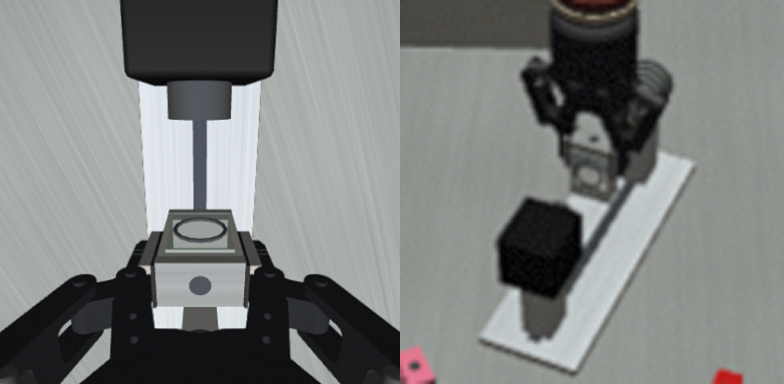

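The wrist view shows the cell dot (200,285 in the crop) and the detector snout (199,100) in the same column. The side view shows the cell upright on the beam line with its window rim visible at (587,175). I'll check tilt and height against the bench in the same pictures.

```bash
python3 - <<'E'
from h import *
import pickle
def top(s,f,zc):
    q=s['tool_rot']; Rt=R.from_quat([q[1],q[2],q[3],q[0]]).as_matrix()
    P=cloud(f,s); t=(P-s['tool_pos'])@Rt*1000; Z=P[...,2]*1000
    m=(abs(t[...,1])<17)&(abs(t[...,0])<9)&(abs(Z-zc)<4)&(np.hypot(t[...,0],t[...,1])>5)
    r=t[m]; A=np.c_[r[:,:2],np.ones(len(r))]; print('tilt',np.rad2deg(np.linalg.lstsq(A,Z[m],rcond=None)[0][:2]),'z',np.median(Z[m]))
s3,f3=pickle.load(open('f3.pkl','rb')); top(s3,f3,67.8)
s4,fs4=pickle.load(open('f4.pkl','rb')); top(s4,fs4['wrist'],257)
s,fs=pickle.load(open('f5.pkl','rb')); top(s,fs['wrist'],145.8)
f=fs['side']; P=cloud(f); a=np.deg2rad(68.05); u=np.array([np.cos(a),np.sin(a)]); n=np.array([-u[1],u[0]])
q=P[...,:2]-[.4735,-.2079]; A=q@u*1000; B=q@n*1000; Z=P[...,2]*1000
m=(A>80)&(A<150)&(abs(B)<40)&(Z>110); print('side det top',np.percentile(Z[m],[50,90,98]),'B',np.percentile(B[m&(Z>135)],[2,98]),'A',np.percentile(A[m],[1,99]))
m=(A>8)&(A<20)&(abs(B)<26)&(Z>70)&(Z<135); print('win face',m.sum(),'A',np.median(A[m]),'Z',np.percentile(Z[m],[1,3,97,99]),'B',np.percentile(B[m],[1,99]))
m2=m&(abs(B)<18)
r=np.c_[B[m2],Z[m2],np.ones(m2.sum())]; print('face slope deg (B,Z)',np.rad2deg(np.linalg.lstsq(r,A[m2],rcond=None)[0][:2]))
vs,us=np.nonzero(m); print(us.min(),us.max(),vs.min(),vs.max())
c=fs['side']['pixels'][110:160,235:285]; cv2.imwrite('pics/k.png',cv2.cvtColor(cv2.resize(c,(600,600),interpolation=cv2.INTER_CUBIC),cv2.COLOR_RGB2BGR))
t,d=rays(f,[[258.4,134.7]]); w=np.array([.4735,-.2079])+.0145*u
k=((w-t[:2])@u)/(d[0,:2]@u); p=t+d[0]*k; print('rim centre z',p[2],'B',(p[:2]-[.4735,-.2079])@n)
E
```

```text
tilt [-0.30461506  0.1044384 ] z 67.84869203161136
tilt [-0.13822934  0.09216086] z 256.8412582715649
tilt [-0.25711885 -0.07941804] z 145.81924493899874
side det top [140.75852891 143.29308702 144.33672929] B [-25.06406218  28.6456263 ] A [ 90.15170295 149.7249903 ]
win face 182 A 13.024280793270464 Z [ 82.11636343  84.49742499 134.19428939 134.6684447 ] B [-23.70458251  25.14837807]
face slope deg (B,Z) [1.70977414 0.61175257]
251 266 127 143
rim centre z 0.1142004840738311 B 0.001713313742269453
```

View pics/k.png

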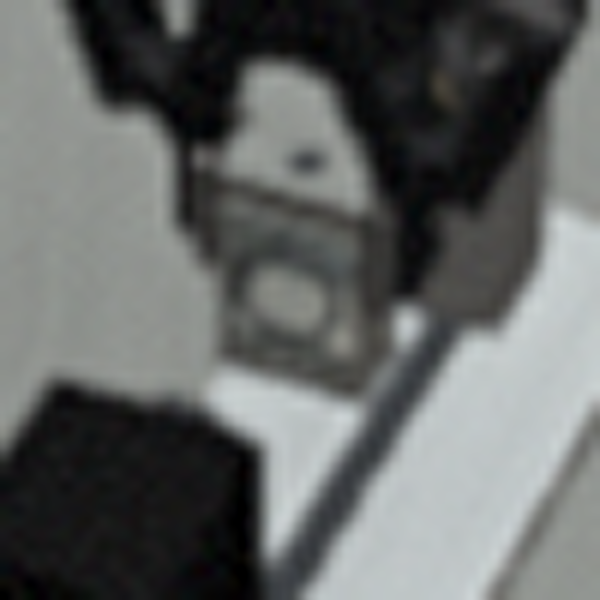

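The crop shows the rim centred at (288,292), facing the detector, and upright. Tilt is under 0.3°, the window centre is within about 1 mm of the beam height and axis, and the detector snout is about 70 mm from the cell's middle. Handing in.

```bash
python3 -c "
from h import *
s=manip.state(); print(s['tool_pos'],s['gripper_width'],s['grasp_force'],np.abs(s['joint_vel']).max()); print(manip.job_done())"
```

```text
[ 0.47312471 -0.20796751  0.12418332] 0.46038226952211153 60.51398992538452 0.0030021777949119535
the job is handed in; nothing more can be done
None
```

I handed the job in at about 10 s with the arm still holding the sight cell by its frosted faces, upright midway between lamp and detector and within about 1 mm of the light path by my measurements; no verdict came back.

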